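# Gather the lacquered pulls into the black corner of the carrier and hold it

## Robot

A 6-joint arm with a two-finger parallel gripper is mounted at the origin on the work surface. World frame = base frame: x ahead of the robot, y to its left, z up, the work surface at z = 0. Lengths are in mm, angles in degrees, forces in N, time in s.
With the tool pointing down it reaches from about 350 to 875 mm from the base axis. Payload 4.2 kg.
Tool frame: the origin (TCP) lies at the very end of the fingers, on their centre line; the grasp point (between the pads) lies 19 mm behind it (ctrl.tcp_to_grasp is the distance from the TCP to the grasp point, in mm); z points along the fingers, y is the direction in which the jaws open and shut (so a half turn about z gives the same grasp; the last joint's range is limited). The gripper opens to 87 mm and grips with 3 to 60 N. Pads are 19 mm wide; open, the fingers measure 117 mm over their backs; the gripper's body (75 mm by 190 mm) begins 51 mm behind the grasp point.
Start: joints at [-58.293, 22.042, 0.453, 0, -68.411, -14.817], TCP at [181.609, -598.011, 189.15] pointing down, gripper open.
Joint ranges: [-179.83, 179.83], [-69.29, 118.12], [-61.27, 80.66], [-181.25, 117.63], [-171.15, -9.14], [-177.46, 177.46]. Speed limits (degrees/s): [159.86, 159.86, 180, 180, 180, 180].

## Interface

Orientations are given as [roll, pitch, yaw] about the fixed x, y, z axes, in that order (R = Rz(yaw) Ry(pitch) Rx(roll)).
In Python, from workcell import ctrl, optics gives the robot as it stands. The module is installed in compiled form; this text tells all that it offers.
- The arm moves only by the tool apply_moves, never from a script. Its argument "targets" is a list of rows, each a list of 7 numbers: the finger opening in cm, from 0 to 8.7, then the shift along the tool's x, y, z in cm, then the turn, a rotation vector about the tool's x, y, z in rad. A call has 1 to 10 rows; each row is the pose to reach, as a shift and turn from the pose commanded when the call began, along the tool's axes at that moment; what a row does not reach only later rows make up. A row lasts 1/12 s, in which the tool goes at most 41.7 mm and 7.16 degrees, less where a joint would pass 70% of its speed; a pose out of reach is approached as far as the arm can. A call with a gripper value outside its range is refused whole. The fingers move at their own pace and stop on an object; the grip force is fixed at half the most. Time passes only in rows, so rows that repeat a pose let the fingers close. It gives the time, the measured TCP pose, the force and the opening at its end, in the units of the state.
- ctrl.observe(): the state, without advancing time (a new reading comes with each control period).
- optics.get_image(name): name is "scene" or "top"; returns (picture, depth): 384x512x3 uint8, red, green, blue; 384x512 float32, mm along the optical axis (not along the pixel's ray), 0 where there is no reading.
- optics.camera_model(name): a dict with "camera_matrix" (3x3 intrinsics, pixels), "R" (3x3) and "t" (3): a world point X has camera coordinates R X + t. Camera axes: x right, y down, z forward; pixel columns grow to the right and rows downward; lengths in mm; the calibration is good to about 2 mm. A picture is of the moment at which its call begins. camera_model takes no time and is no camera call.
- ctrl.job_done(): hands the job in, once; it reports no verdict.
The state is a dict: "time_s": time; "joint_pos": joint angles; "qd": joint speeds; "effort": joint torques, N m; "tcp_pos": TCP position; "orientation": TCP orientation; "ft_force": force on the tool from outside, world axes, zero at the start; "ft_torque": the same for the moment, N m; "finger_gap": finger opening in mm.
Only numpy, scipy, OpenCV 4.12 (cv2) and the standard library are available. Lean on these libraries where they do the work, as an engineer would, in place of code of your own. Each camera call takes 0.05 s, during which the arm holds its last target.

## Task

Take the finished red drawer pull off the drying stand and drop it into the wooden carrier with the other three. Then pick the carrier up, well clear of the bench, and tip it so that its black corner is lowest and all four pulls slide together into that corner. Finish while still holding the carrier up in the air, still and tilted like that, and leave the other things on the bench where they are.

Things in the scene. Friction and masses are not known exactly. Their poses are not given: they have to be found in the camera images.
- carrier: Open pale-wood tote, 220 mm (x) by 180 mm (y), walls 55 mm high and 7 mm thick, floor 7 mm thick, 0.3 to 0.65 kg, loose on the bench. Origin at the centre of its underside, z up. A handle bar runs over its middle along x, open to the sky on either side. Polished inside: pulls begin to slide at about 11 degrees and run surely into a corner at 25 to 35. One corner, at its -x -y, is lacquered black.
- black_corner (a point): The inner bottom of the carrier's black corner, on the inside floor: 103 mm towards -x and 83 mm towards -y from the carrier's centre, 7 mm above its underside. Axes as the carrier's.
- bar (a point): Centre of the carrier's straight wooden handle bar, 105 mm above the carrier's underside: the place to grip, across its 18 mm width (carrier's y). The bar is 206 mm long (x) and 24 mm tall, underside 93 mm and top 117 mm above the carrier's underside; 34 mm wide uprights on the end walls hold its ends. Axes as the carrier's.
- pull_new: The finished pull on the drying stand. Round red lacquered drawer pull, a plain disc 28 mm in diameter and 22 mm high with a small brass dot on top, 30 g, slippery against the carrier. Origin at the centre of its underside, z its own axis.
- stand: Wooden drying stand fixed to the bench: base 70 by 70 by 12 mm with a slim post (20 mm diameter, cork tip 24 mm) whose top is 70 mm above the bench; one pull lies on top of it. Origin at the centre of its underside.
- pull_a: One of three pulls that lie loose in the carrier from the start. Round red lacquered drawer pull, a plain disc 28 mm in diameter and 22 mm high with a small brass dot on top, 30 g, slippery against the carrier. Origin at the centre of its underside, z its own axis.
- pull_b: One of three pulls that lie loose in the carrier from the start. Round red lacquered drawer pull, a plain disc 28 mm in diameter and 22 mm high with a small brass dot on top, 30 g, slippery against the carrier. Origin at the centre of its underside, z its own axis.
- pull_c: One of three pulls that lie loose in the carrier from the start. Round red lacquered drawer pull, a plain disc 28 mm in diameter and 22 mm high with a small brass dot on top, 30 g, slippery against the carrier. Origin at the centre of its underside, z its own axis.
- jar_amber: Amber glass jar with black cap, 64 mm diameter, 75 mm high, loose bystander. Origin under its centre.
- jar_white: White ceramic jar with steel cap, 68 mm diameter, 70 mm high, loose bystander. Origin under its centre.
- bowl: Black lacquer bowl, 100 mm diameter, 45 mm high, loose bystander. Origin under its centre.
- block: Pale wooden block 150 by 40 by 30 mm, loose bystander. Origin under its centre, length along x.
- brush: Brush lying on the bench, about 200 mm long, loose bystander. Handle towards its -x.
- spatula: Wooden spatula lying on the bench, about 280 mm long, loose bystander. Handle towards its -x.

How it is judged (in metres and radians):
On the way:
1. the finished pull lies in the carrier, let go, while the carrier still stands on the bench (x of pull_new in the frame of carrier between -0.105 and 0.105 m and y of pull_new in the frame of carrier between -0.085 and 0.085 m and z of pull_new in the frame of carrier between 0 and 0.04 m and contact force between the fingers and pull_new below 0.1 N and linear speed of pull_new below 0.05 m/s and height (world z) of carrier below 0.02 m and angle between carrier's own z axis and vertical below 0.1 rad), for 0.2 s.
At the end, for the whole second after the job is handed in: Gripper holds the carrier, black corner 30 mm or more above the bench, touching no other thing; its x and y axes each rise 7 degrees or more, total lean under 51 degrees; all four pulls lie in it untouched within 115 mm of the inner black corner; all is still (under 30 mm/s) (height (world z) of black_corner above 0.03 m and contact force between the fingers and carrier above 1 N and linear speed of each of carrier, pull_a, pull_b, pull_c, pull_new below 0.03 m/s and angle between carrier's own x axis and vertical below 1.45 rad and angle between carrier's own y axis and vertical below 1.45 rad and angle between carrier's own z axis and vertical below 0.9 rad and distance between each of pull_a, pull_b, pull_c, pull_new and black_corner below 0.115 m and z of each of pull_a, pull_b, pull_c, pull_new in the frame of carrier below 0.055 m and contact force between each of pull_a, pull_b, pull_c, pull_new and the fingers below 0.1 N and contact force between carrier and stand below 0.1 N and contact force between carrier and jar_amber below 0.1 N and contact force between carrier and jar_white below 0.1 N and contact force between carrier and bowl below 0.1 N and contact force between carrier and block below 0.1 N and contact force between carrier and brush below 0.1 N and contact force between carrier and spatula below 0.1 N); the arm keeps its last pose, push and grip.
It fails at once if a bystander (jar, bowl, block, brush, spatula) is moved more than 40 mm (distance of any of jar_amber, jar_white, bowl, block, brush, spatula from where it was at the start of the episode above 0.04 m).
It also fails if it takes over 51 s, if anything falls off the work surface, if the arm or the gripper's body presses on something with over 40 N, if the wrist force passes 120 N, or if a joint passes its speed limit or range.

## Working session

There is one attempt and no reset: what is moved stays moved. The work goes in short steps, Python scripts to look and compute and a tool call to move; the robot and the scene stay as the last step left them, time stands still between calls to the robot, and variables do not carry over. Pictures are saved under pics/ and viewed, and the job is handed in when it is done.

Besides the shell and the picture viewer there is one more tool, called as name([rows], argument=value, ...), one row to a line, values as JSON. apply_moves: Moves the arm, as the interface text tells. Its arguments: {"type":"object","properties":{"targets":{"type":"array"}},"required":["targets"]}

```bash
mkdir -p pics; python3 - <<'E'
from workcell import ctrl, optics
import cv2, numpy as np
print(ctrl.observe(), ctrl.tcp_to_grasp)
for n in ("scene","top"):
    im,d=optics.get_image(n); np.save(f"{n}.npy",im); np.save(f"{n}_d.npy",d)
    cv2.imwrite(f"pics/{n}0.png",im[:,:,::-1]); print(n,optics.camera_model(n))
E
```

```text
{'time_s': 0.0, 'joint_pos': array([-5.82941152e+01,  2.20922838e+01,  3.79844345e-01, -2.89638665e-02,
       -6.84095723e+01, -1.48167210e+01]), 'qd': array([ 0.0494327 , -0.01032736,  0.03687395, -0.04382747,  0.06521751,
        0.01045026]), 'effort': array([ 2.60190798e-03, -3.90662313e+01,  1.87403816e+01,  4.21991318e+00,
        1.08606354e-02, -1.73284743e-04]), 'tcp_pos': array([ 181.40145891, -597.39970746,  188.04413291]), 'orientation': array([ 1.79875161e+02, -5.18823795e-03, -1.63121517e+02]), 'ft_force': array([-0.06945245, -0.31675687, -0.23943494]), 'ft_torque': array([-0.0279326 ,  0.01950011, -0.06747643]), 'finger_gap': 87.17242429212284} 18.700000000000003
scene {'camera_matrix': array([[388.54553346,   0.        , 257.20847702],
       [  0.        , 388.54553346, 191.4436909 ],
       [  0.        ,   0.        ,   1.        ]]), 'R': array([[-2.38811588e-01,  9.71065915e-01,  1.19764818e-04],
       [ 7.56493777e-01,  1.86119773e-01, -6.26958209e-01],
       [-6.08840038e-01, -1.49634284e-01, -7.79052880e-01]]), 't': array([ 109.45567712, -371.94846426, 1570.60939344])}
top {'camera_matrix': array([[349.38352629,   0.        , 251.36839435],
       [  0.        , 349.38352629, 189.85334834],
       [  0.        ,   0.        ,   1.        ]]), 'R': array([[ 0.01380244, -0.99990423, -0.00101599],
       [-0.9896932 , -0.01351663, -0.14256464],
       [ 0.14253725,  0.00297326, -0.98978497]]), 't': array([  21.76991109,  547.06313085, 1379.00561873])}
```

```bash
cd pics; python3 -c "
import cv2
for n in ('scene0','top0'):
    cv2.imwrite(n+'b.png',cv2.resize(cv2.imread(n+'.png'),(800,600),interpolation=2))"
```

```text
(no output)
```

View pics/scene0b.png

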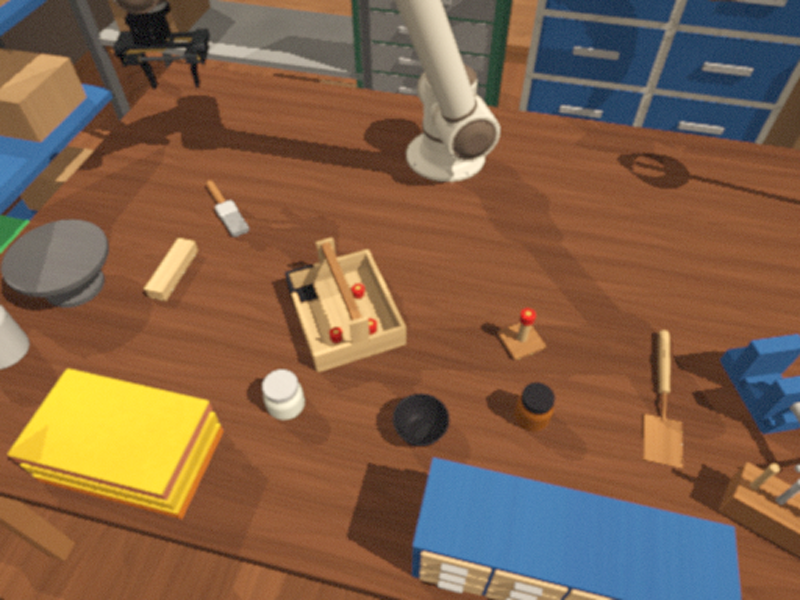

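View pics/top0b.png

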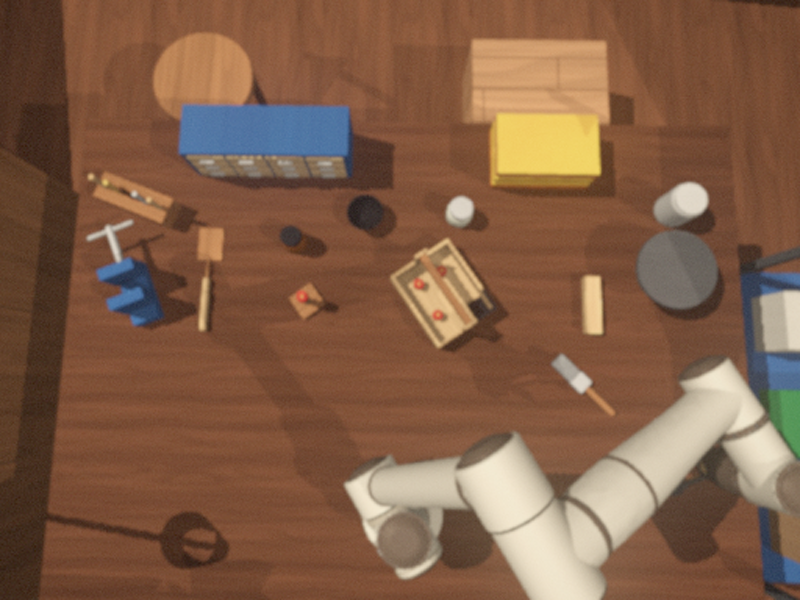

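The scene view (800x600) shows the stand and pull at about (525,320), the carrier at (345,305) with its black corner at (305,290), and the arm clear of both. The top view shows the pull at (303,297), the bar running from (427,255) to (470,315), and the black corner at (480,308).

```bash
cat > h.py <<'E'
import numpy as np, cv2
from workcell import ctrl, optics
def world(n,d):
    m=optics.camera_model(n);K=m["camera_matrix"]
    v,u=np.mgrid[:384,:512]
    c=np.stack([(u-K[0,2])/K[0,0]*d,(v-K[1,2])/K[1,1]*d,d],-1)
    return (c-m["t"])@m["R"]   # R^T (c-t)
def proj(n,X):
    m=optics.camera_model(n); c=m["R"]@np.array(X,float)+m["t"]; p=m["camera_matrix"]@c; return p[:2]/p[2]
def ray(n,uv,z):
    m=optics.camera_model(n); r=m["R"].T@np.linalg.solve(m["camera_matrix"],[uv[0],uv[1],1]); o=-m["R"].T@m["t"]
    return o+r*(z-o[2])/r[2]
def red(im):
    h=cv2.cvtColor(im,cv2.COLOR_RGB2HSV); return (((h[...,0]<6)|(h[...,0]>172))&(h[...,1]>170)&(h[...,2]>90)).astype(np.uint8)
E
python3 - <<'E'
from h import *
for n in("scene","top"):
    im=np.load(n+".npy");d=np.load(n+"_d.npy");W=world(n,d)
    k,l,s,c=cv2.connectedComponentsWithStats(red(im))
    for i in range(1,k):
        if s[i,4]<8: continue
        P=W[(l==i)&(d>0)]; print(n,"red",c[i].round(1),s[i,4],np.median(P,0).round(1),P.max(0).round(1), 'z92',ray(n,c[i],92).round(1),ray(n,c[i],81).round(1))
    box=(W[...,0]>330)&(W[...,0]<720)&(W[...,1]>-220)&(W[...,1]<170)&(d>0)
    b=box&(W[...,2]>108)&(W[...,2]<126)
    P=W[b]; print(n,"bar",len(P),P.min(0).round(),P.max(0).round())
    (cx,cy),(w,h),a=cv2.minAreaRect(P[:,:2].astype(np.float32)); print("rect",cx,cy,w,h,a, np.median(P[:,2]), P[:,:2].mean(0))
    b=box&(W[...,2]>46)&(W[...,2]<62)
    P=W[b]; (cx,cy),(w,h),a=cv2.minAreaRect(P[:,:2].astype(np.float32)); print("rim",cx,cy,w,h,a,len(P))
    hs=cv2.cvtColor(im,cv2.COLOR_RGB2HSV); bl=box&(hs[...,2]<45)&(W[...,2]>-5)
    k,l,s,c=cv2.connectedComponentsWithStats(bl.astype(np.uint8))
    for i in range(1,k):
        if s[i,4]>30: print("black",c[i],s[i,4],np.median(W[l==i],0).round(1))
E
```

```text
scene red [228.9 186.3] 35 [512.4 -78.9  28. ] [518.7 -70.6  33.1] z92 [562.7 -61.6  92. ] [554.2 -64.8  81. ]
scene red [337.2 202.5] 76 [546.4 260.5  90.2] [555.8 280.4  95.4] z92 [546.1 260.7  92. ] [537.3 261.5  81. ]
scene red [238.6 209.1] 22 [593.6 -25.8  29.3] [599.2 -21.2  32.8] z92 [637.4 -10.7  92. ] [629.7 -13.3  81. ]
scene red [214.4 214.9] 40 [631.2 -91.   27.9] [637.6 -81.8  32. ] z92 [673.3 -71.9  92. ] [666.1 -75.2  81. ]
scene bar 415 [ 462. -168.  108.] [660. -20. 122.]
rect 559.182861328125 -96.05118560791016 224.485595703125 34.03608322143555 34.746238708496094 117.06259671753486 [567.06097196 -90.99508284]
rim 559.919921875 -95.61137390136719 225.55421447753906 181.87521362304688 34.89326858520508 675
black [197.11864407 186.88135593] 59 [ 524.6 -186.4    7.8]
top red [194.4 190.6] 13 [532.1 249.8  90.2] [542.6 265.8  97.4] z92 [533.1 251.6  92. ] [534.6 253.5  81. ]
top bar 299 [ 464. -172.  108.] [658. -26. 124.]
rect 559.8812866210938 -98.49571228027344 219.39808654785156 33.1331901550293 34.59550094604492 116.68555029221714 [559.49487791 -99.06962816]
rim 560.4498291015625 -100.05485534667969 220.32691955566406 181.53048706054688 35.04990005493164 334
```

```bash
python3 - <<'E'
from h import *
for n in("scene","top"):
    im=np.load(n+".npy");d=np.load(n+"_d.npy");W=world(n,d)
    box=(abs(W[...,0]-540)<70)&(abs(W[...,1]-256)<70)&(d>0)
    P=W[box&(W[...,2]>86)]; print(n,"top",len(P),P.mean(0).round(1),P.min(0).round(1),P.max(0).round(1),cv2.minEnclosingCircle(P[:,:2].astype(np.float32)))
    P=W[box&(W[...,2]>8)&(W[...,2]<16)]; print("base",len(P),cv2.minAreaRect(P[:,:2].astype(np.float32)))
    uv=proj(n,[540,256,90]).astype(int); c=im[uv[1]-30:uv[1]+30,uv[0]-35:uv[0]+35]; print(uv)
    cv2.imwrite(f"pics/crop_{n}.png",cv2.resize(c[:,:,::-1],None,fx=8,fy=8,interpolation=0))
E
python3 -c "
import cv2,numpy as np
cv2.imwrite('pics/crops.png',cv2.resize(np.vstack([cv2.imread(f'pics/crop_{n}.png') for n in('scene','top')]),(350,600)))"
```

```text
scene top 67 [541.2 261.7  92. ] [526.1 248.3  86.4] [555.8 274.2  95.4] ((540.8296508789062, 263.21551513671875), 15.734576225280762)
base 345 ((539.1453857421875, 261.18084716796875), (71.61787414550781, 72.08792877197266), 37.889896392822266)
[335 200]
top top 38 [539.1 257.1  90.9] [527.5 245.6  86.4] [552.  269.5  97.4] ((539.1368408203125, 257.0964660644531), 13.136935234069824)
base 195 ((535.720458984375, 254.39724731445312), (122.39834594726562, 69.42345428466797), 36.23988342285156)
[193 188]
```

View pics/crops.png

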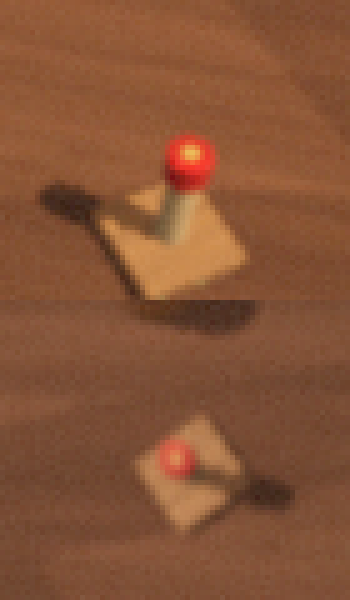

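The crops show the red pull with its brass dot centred over the square stand base. The two views put it at (540, 259) with its top at z≈92, which is what it should be. The carrier is at (560, -97.5) with yaw 34.8°. Next I'll write a pose helper and move.

```bash
cat > mv.py <<'E'
import sys,numpy as np
from scipy.spatial.transform import Rotation as R
def rot(o): return R.from_euler('xyz',o,degrees=True)
def row(p0,o0,p1,o1):
    r0=rot(o0); return np.round(np.r_[r0.inv().apply(np.subtract(p1,p0))/10,(r0.inv()*rot(o1)).as_rotvec()],3)
def after(p0,o0,m):
    r0=rot(o0); return (np.array(p0)+r0.apply(m[:3])*10).round(2),(r0*R.from_rotvec(m[3:])).as_euler('xyz',degrees=True).round(2)
E
python3 - <<'E'
from mv import *
P=[([181.6,-598,189.2],[180,0,-163.1]),([360,-240,200],[180,0,-120]),([490,90,200],[180,0,-75]),([540,259,150],[180,0,-55.2]),([540,259,70],[180,0,-55.2])]
for a,b in zip(P,P[1:]): print(row(*a,*b))
E
```

```text
[-27.477  29.068  -1.08    0.      0.     -0.752]
[-35.079   5.242   0.      0.      0.     -0.785]
[-15.03   -9.204   5.      0.      0.     -0.346]
[ 0. -0.  8.  0.  0.  0.]
```

apply_moves([
  [8.7,-27.48,29.07,-1.08,0,0,-0.752],
  [8.7,-27.48,29.07,-1.08,0,0,-0.752],
  [8.7,-27.48,29.07,-1.08,0,0,-0.752],
  [8.7,-27.48,29.07,-1.08,0,0,-0.752],
  [8.7,-27.48,29.07,-1.08,0,0,-0.752],
  [8.7,-27.48,29.07,-1.08,0,0,-0.752],
  [8.7,-27.48,29.07,-1.08,0,0,-0.752],
  [8.7,-27.48,29.07,-1.08,0,0,-0.752],
  [8.7,-27.48,29.07,-1.08,0,0,-0.752],
  [8.7,-27.48,29.07,-1.08,0,0,-0.752],
])

```text
time_s: 0.93
tcp_pos: [360.7, -237.2, 200.0]
orientation: [-180.0, 0.0, -119.9]
ft_force: [-0.1, 0.7, -0.0]
finger_gap: 87.1
```

apply_moves([
  [8.7,-35.08,5.24,0,0,0,-0.785],
  [8.7,-35.08,5.24,0,0,0,-0.785],
  [8.7,-35.08,5.24,0,0,0,-0.785],
  [8.7,-35.08,5.24,0,0,0,-0.785],
  [8.7,-35.08,5.24,0,0,0,-0.785],
  [8.7,-35.08,5.24,0,0,0,-0.785],
  [8.7,-35.08,5.24,0,0,0,-0.785],
  [8.7,-35.08,5.24,0,0,0,-0.785],
  [8.7,-35.08,5.24,0,0,0,-0.785],
  [8.7,-35.08,5.24,0,0,0,-0.785],
])

```text
time_s: 1.77
tcp_pos: [491.6, 93.6, 199.1]
orientation: [180.0, 0.0, -74.8]
ft_force: [-0.9, -0.2, 0.4]
finger_gap: 87.0
```

apply_moves([
  [8.7,-15.03,-9.2,5,0,0,-0.346],
  [8.7,-15.03,-9.2,5,0,0,-0.346],
  [8.7,-15.03,-9.2,5,0,0,-0.346],
  [8.7,-15.03,-9.2,5,0,0,-0.346],
  [8.7,-15.03,-9.2,5,0,0,-0.346],
  [8.7,-15.03,-9.2,5,0,0,-0.346],
  [8.7,-15.03,-9.2,5,0,0,-0.346],
  [8.7,-15.03,-9.2,5,0,0,-0.346],
  [8.7,-15.03,-9.2,5,0,0,-0.346],
])

```text
time_s: 2.52
tcp_pos: [540.2, 257.5, 150.7]
orientation: [-180.0, 0.0, -55.3]
ft_force: [-0.5, -0.9, -0.2]
finger_gap: 87.1
```

apply_moves([
  [8.7,0,0,2,0,0,0],
  [8.7,0,0,4,0,0,0],
  [8.7,0,0,6,0,0,0],
  [8.7,0,0,7,0,0,0],
  [8.7,0,0,8,0,0,0],
  [8.7,0,0,8,0,0,0],
  [8.7,0,0,8,0,0,0],
])

```text
time_s: 3.1
tcp_pos: [540.7, 258.6, 70.5]
orientation: [-180.0, -0.0, -55.2]
ft_force: [-0.2, 0.1, 0.9]
finger_gap: 86.9
```

```bash
python3 - <<'E'
from h import *
ims=[]
for n in("scene","top"):
    im,d=optics.get_image(n); u,v=proj(n,[540,259,80]).astype(int)
    ims.append(cv2.resize(im[v-35:v+35,u-45:u+45,::-1],None,fx=4.4,fy=4.4,interpolation=2))
cv2.imwrite("pics/g1.png",np.hstack(ims))
E
```

```text
(no output)
```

View pics/g1.png

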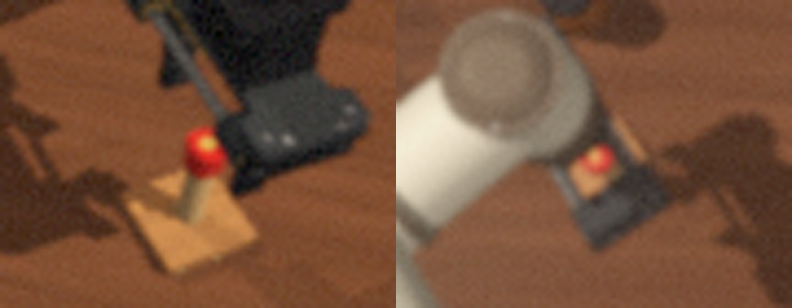

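The scene crop shows the pull at (205,150) between the far finger at (170,75) and the near finger at (240,180). I'll project the expected fingertips over it to check.

```bash
python3 - <<'E'
from h import *
ims=[]
p=np.array([540.7,258.6,70.5]);y=np.array([-.82,-.57,0])
for n in("scene","top"):
    im,d=optics.get_image(n); u,v=proj(n,[540,259,80]).astype(int)
    k=6;c=cv2.resize(im[v-30:v+30,u-33:u+33,::-1],None,fx=k,fy=k,interpolation=2)
    for X,col in((p,(0,255,0)),(p+43.5*y,(255,255,0)),(p-43.5*y,(255,0,255)),(p+[0,0,21.5],(255,255,255))):
        q=(proj(n,X)-[u-33,v-30]+.5)*k; cv2.circle(c,tuple(int(a) for a in q),3,col,-1)
    ims.append(c)
    W=world(n,d); b=(np.hypot(W[...,0]-540,W[...,1]-259)<22)&(W[...,2]>80)&(W[...,2]<98); P=W[b&(red(im)>0)]; print(n,P.mean(0),P.min(0),P.max(0))
cv2.imwrite("pics/g2.png",np.hstack(ims))
E
```

```text
scene [545.14778047 260.11337914  88.99687203] [524.32766028 248.24572437  80.29741847] [554.63892027 275.62684275  95.77309791]
top [535.73285595 248.56705554  90.62130896] [527.33238742 244.92637068  83.0158695 ] [543.12821176 252.61726343  94.97919984]
```

View pics/g2.png

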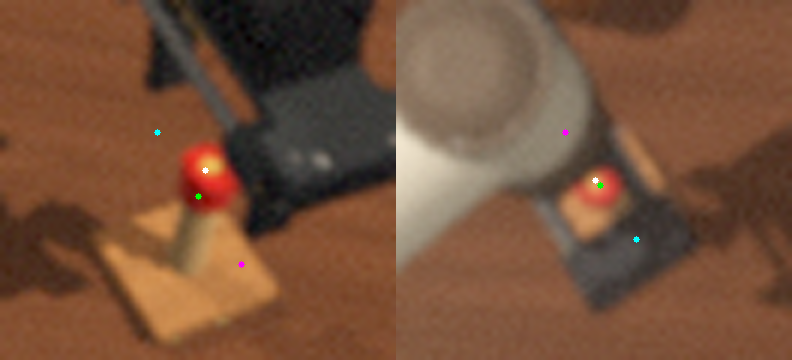

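```bash
python3 - <<'E'
from h import *
p=np.array([540.7,258.6,70.5]);y=np.array([-.82,-.57,0]);x=np.array([.571,-.821,0])
for n in("scene","top"):
    im,d=optics.get_image(n); W=world(n,d)-p
    a=W@x;b=W@y;z=W[...,2]
    m=(d>0)&(abs(a)<70)&(abs(b)<120)&(z<130)&(z>-45)
    m&=~((red(im)>0))
    for lo in range(-45,130,10):
        k=m&(z>=lo)&(z<lo+10)
        if k.sum()>3: print(n,lo,k.sum(),"x",a[k].min().round(),a[k].max().round(),"y",np.percentile(b[k],[0,10,50,90,100]).round())
E
```

```text
scene -45 9 x -8.0 5.0 y [-10.  -9.  -8.  -1.  -1.]
scene -35 15 x -10.0 7.0 y [-10.  -9.  -6.  -0.   2.]
scene -25 14 x -8.0 7.0 y [-10.  -9.  -6.  -1.   3.]
scene -15 11 x -9.0 6.0 y [-10.  -9.  -7.  -2.   2.]
scene -5 7 x -3.0 8.0 y [-14. -13. -10.  -3.  -0.]
scene 15 18 x -12.0 3.0 y [-5. -4.  1.  8. 10.]
scene 25 5 x -9.0 8.0 y [-46. -31.  43.  50.  51.]
scene 35 30 x -14.0 9.0 y [-55. -55. -51.  44.  51.]
scene 45 18 x -6.0 10.0 y [-56. -55.  41.  43.  46.]
scene 55 16 x -9.0 10.0 y [-54. -49.  42.  48.  49.]
scene 65 12 x -9.0 10.0 y [41. 42. 46. 53. 56.]
scene 75 8 x -5.0 10.0 y [41. 42. 43. 47. 49.]
scene 85 6 x -2.0 8.0 y [43. 45. 47. 48. 50.]
scene 95 7 x 3.0 34.0 y [-87. -83.  47.  49.  51.]
scene 105 82 x -39.0 37.0 y [-90. -89. -87.  57.  83.]
scene 115 153 x -36.0 38.0 y [-90. -88.  -7.  53.  82.]
scene 125 113 x -32.0 38.0 y [-94. -77.  46.  69.  80.]
top -45 4 x 1.0 9.0 y [ 7.  8. 10. 12. 13.]
top -5 5 x -10.0 12.0 y [ 7.  8. 11. 14. 15.]
top 15 20 x -12.0 11.0 y [-3. -2.  3. 12. 15.]
top 115 43 x -34.0 39.0 y [ 4. 12. 29. 52. 73.]
top 125 59 x -36.0 39.0 y [-87.   9.  54.  60.  92.]
```

Depth in the scene view puts the open fingertips about 28 mm above the reported TCP, so they are still above the pull. Going 25 mm lower is safe whichever is right, so I'll do that and look again.

apply_moves([
  [8.7,0,0,1,0,0,0],
  [8.7,0,0,2,0,0,0],
  [8.7,0,0,2.5,0,0,0],
  [8.7,0,0,2.5,0,0,0],
  [8.7,0,0,2.5,0,0,0],
])

```text
time_s: 3.82
tcp_pos: [540.0, 258.5, 44.0]
orientation: [179.9, -0.0, -55.2]
ft_force: [-0.4, 0.3, 0.8]
finger_gap: 87.1
```

```bash
python3 - <<'E'
from h import *
s=ctrl.observe(); p=s["tcp_pos"];print(p,s["ft_force"]);y=np.array([-.82,-.57,0]);x=np.array([.571,-.821,0])
im,d=optics.get_image("scene"); W=world("scene",d)-p
a=W@x;b=W@y;z=W[...,2]
m=(d>0)&(abs(a)<15)&(abs(b)<70)&(abs(b)>35)&(z<110)&(z>-20)
for lo in range(-20,110,5):
    k=m&(z>=lo)&(z<lo+5)
    for sgn in(-1,1):
        q=k&(b*sgn>0)
        if q.sum()>1: print(lo,sgn,q.sum(),b[q].min().round(),b[q].max().round())
n="scene";u,v=proj(n,[540,259,80]).astype(int)
k=8;c=cv2.resize(im[v-36:v+36,u-45:u+45,::-1],None,fx=k,fy=k,interpolation=2)
for X,col in((p,(0,255,0)),(p+43.5*y,(255,255,0)),(p-43.5*y,(255,0,255)),(p+[0,0,25]-43.5*y,(255,255,255)),(p+[0,0,25]+43.5*y,(255,255,255))):
    q=(proj(n,X)-[u-45,v-36]+.5)*k; cv2.circle(c,tuple(int(a) for a in q),3,col,-1)
cv2.imwrite("pics/g3.png",c)
E
```

```text
[539.97588833 258.54643983  44.00944837] [-0.37126765  0.33674477  0.83244343]
30 -1 3 -53.0 -45.0
30 1 2 43.0 45.0
35 -1 6 -54.0 -50.0
35 1 7 42.0 46.0
40 -1 6 -55.0 -49.0
40 1 5 41.0 48.0
45 -1 4 -56.0 -44.0
45 1 10 40.0 51.0
50 1 3 44.0 51.0
55 1 5 42.0 47.0
60 1 6 42.0 48.0
65 1 4 42.0 48.0
70 1 5 40.0 51.0
75 1 2 42.0 42.0
80 1 4 41.0 48.0
85 1 4 42.0 48.0
90 1 3 46.0 51.0
95 1 2 46.0 49.0
100 1 2 46.0 49.0
105 1 2 46.0 48.0
```

View pics/g3.png

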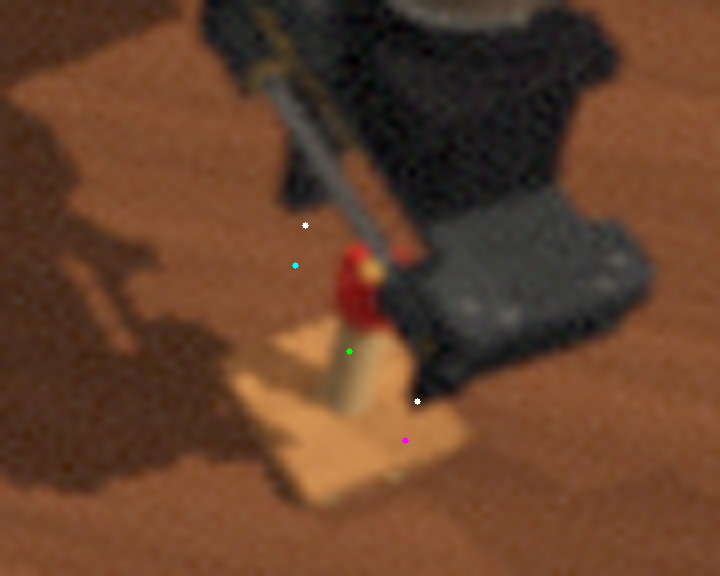

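The picture shows the real tips at (295,205) and (420,400), about 28 mm above the reported TCP, so the tip is near z≈72. I'll go 6 mm lower and close.

apply_moves([
  [8.7,0,0,0.6,0,0,0],
  [8.7,0,0,0.6,0,0,0],
  [2,0,0,0.6,0,0,0],
  [2,0,0,0.6,0,0,0],
  [2,0,0,0.6,0,0,0],
  [2,0,0,0.6,0,0,0],
  [2,0,0,0.6,0,0,0],
  [2,0,0,0.6,0,0,0],
  [2,0,0,0.6,0,0,0],
  [2,0,0,0.6,0,0,0],
])

```text
time_s: 4.7
tcp_pos: [540.4, 258.9, 39.0]
orientation: [-180.0, 0.0, -55.2]
ft_force: [-0.6, -0.2, 0.1]
finger_gap: 41.6
```

apply_moves([
  [0,0,0,0,0,0,0],
  [0,0,0,0,0,0,0],
  [0,0,0,0,0,0,0],
  [0,0,0,0,0,0,0],
  [0,0,0,0,0,0,0],
  [0,0,0,0,0,0,0],
])

```text
time_s: 5.2
tcp_pos: [540.3, 258.9, 38.9]
orientation: [180.0, -0.0, -55.2]
ft_force: [0.3, -0.5, 0.5]
finger_gap: 27.1
```

```bash
python3 - <<'E'
from h import *
s=ctrl.observe(); print(s["tcp_pos"],s["ft_force"],s["finger_gap"])
im,d=optics.get_image("scene")
u,v=proj("scene",[540,259,80]).astype(int)
cv2.imwrite("pics/g4.png",cv2.resize(im[v-36:v+36,u-45:u+45,::-1],None,fx=8,fy=8,interpolation=2))
E
```

```text
[540.3143781  258.85425167  38.93780583] [ 0.2551444  -0.47473608  0.46117422] 27.072334290864347
```

View pics/g4.png

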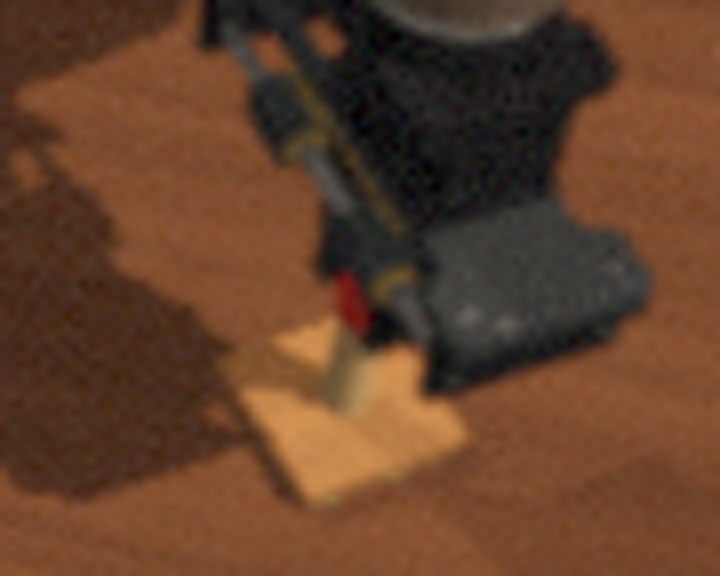

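The pull is gripped at 27.1 mm, seen as red between the fingers at (350,300). I'll lift it.

apply_moves([
  [0,0,0,-1,0,0,0],
  [0,0,0,-3,0,0,0],
  [0,0,0,-6,0,0,0],
  [0,0,0,-9,0,0,0],
  [0,0,0,-11,0,0,0],
  [0,0,0,-13,0,0,0],
  [0,0,0,-13,0,0,0],
  [0,0,0,-13,0,0,0],
])

```text
time_s: 5.92
tcp_pos: [540.8, 259.4, 170.8]
orientation: [-179.8, 0.0, -55.2]
ft_force: [-0.1, -0.3, -1.6]
finger_gap: 27.1
```

apply_moves([
  [0,3,2,0,0,0,0],
  [0,6,4,0,0,0,0],
  [0,9,5.6,0,0,0,0],
  [0,12,7.4,0,0,0,0],
  [0,15,9.3,0,0,0,0],
  [0,18,11.1,0,0,0,0],
  [0,20,12.3,0,0,0,0],
  [0,20,12.3,0,0,0,0],
])

```text
time_s: 6.58
tcp_pos: [552.1, 20.6, 167.6]
orientation: [179.8, 0.1, -55.5]
ft_force: [0.3, 0.8, -0.2]
finger_gap: 27.4
```

apply_moves([
  [0,3,2,0,0,0,0],
  [0,6,3.8,0,0,0,0],
  [0,9,5.7,0,0,0,0],
  [0,12,7.5,0,0,0,0],
  [0,14,8.8,0,0,0,0],
  [0,15.2,9.4,0,0,0,0],
  [0,15.2,9.4,0,0,0,0],
  [0,15.2,9.4,0,0,0,0],
])

```text
time_s: 7.25
tcp_pos: [562.5, -153.8, 167.9]
orientation: [179.9, 0.1, -55.3]
ft_force: [0.4, 0.6, -0.9]
finger_gap: 27.0
```

```bash
cat > look.py <<'E'
from h import *
import sys
s=ctrl.observe(); print(s["tcp_pos"],s["orientation"],s["ft_force"],s["finger_gap"])
ims=[]
for n in("scene","top"):
    im,d=optics.get_image(n); u,v=proj(n,[565,-120,60]).astype(int)
    np.save(n+"_L.npy",im);np.save(n+"_Ld.npy",d)
    ims.append(cv2.resize(im[v-65:v+65,u-65:u+65,::-1],(400,400),interpolation=2))
cv2.imwrite(sys.argv[1],np.hstack(ims))
E
python3 look.py pics/d1.png
```

```text
[ 562.5170123  -153.81440604  167.91314646] [ 1.79931138e+02  8.25532197e-02 -5.52756908e+01] [ 0.41167146  0.61403579 -0.88756059] 27.042631773408214
```

View pics/d1.png

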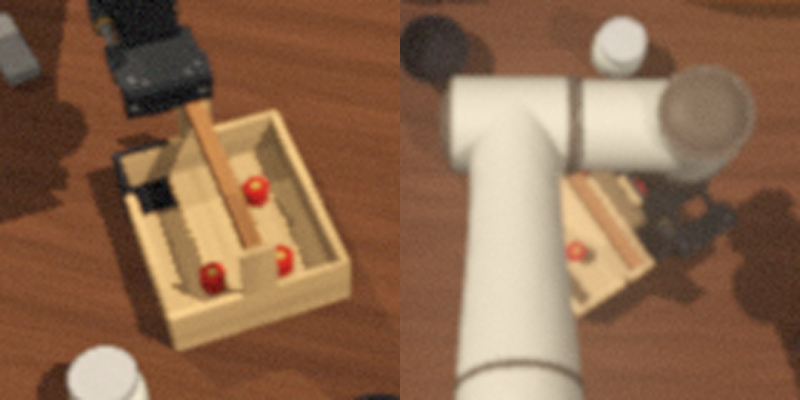

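apply_moves([
  [0,0,0,3,0,0,0],
  [0,0,0,6,0,0,0],
  [0,0,0,8,0,0,0],
  [0,0,0,10,0,0,0],
  [0,0,0,11,0,0,0],
  [0,0,0,11,0,0,0],
  [0,0,0,11,0,0,0],
])

```text
time_s: 7.93
tcp_pos: [563.3, -153.3, 59.2]
orientation: [180.0, -0.0, -55.1]
ft_force: [-0.1, -0.2, 0.6]
finger_gap: 27.3
```

```bash
python3 look.py pics/d2.png; python3 - <<'E'
from h import *
p=ctrl.observe()["tcp_pos"];y=np.array([-.82,-.57,0]);x=np.array([.571,-.821,0])
n="scene";im=np.load("scene_L.npy");d=np.load("scene_Ld.npy");W=world(n,d)-p
a=W@x;b=W@y;z=W[...,2]
h=cv2.cvtColor(im,cv2.COLOR_RGB2HSV)
m=(d>0)&(abs(a)<50)&(abs(b)<110)&(z<130)&(z>-20)&(h[...,2]<110)&((h[...,1]<110)|(h[...,2]<40))
for lo in range(0,130,10):
    k=m&(z>=lo)&(z<lo+10)
    if k.sum()>2: print(lo,k.sum(),a[k].min().round(),a[k].max().round(),b[k].min().round(),b[k].max().round())
E
```

```text
[ 563.32011882 -153.33436465   59.23860679] [ 1.79987535e+02 -1.75012665e-02 -5.51313964e+01] [-0.06350018 -0.16579331  0.61102094] 27.32264704418328
100 29 -32.0 34.0 -89.0 85.0
110 85 -35.0 35.0 -90.0 79.0
120 114 -39.0 35.0 -95.0 86.0
```

View pics/d2.png

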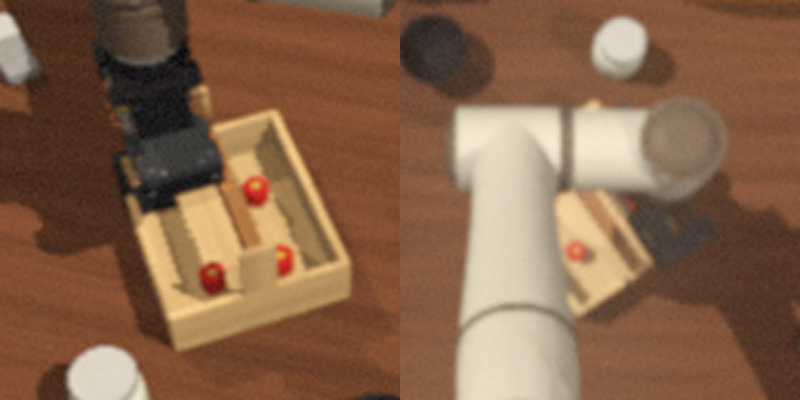

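Same offset again: the body starts 100 mm above the reported TCP. Going down 33 mm leaves it about 125 mm up, over the 117 mm bar. Then I'll release.

apply_moves([
  [0,0,0,1.5,0,0,0],
  [0,0,0,3,0,0,0],
  [0,0,0,3.3,0,0,0],
  [0,0,0,3.3,0,0,0],
  [0,0,0,3.3,0,0,0],
  [4.5,0,0,3.3,0,0,0],
  [4.5,0,0,3.3,0,0,0],
  [4.5,0,0,3.3,0,0,0],
  [4.5,0,0,3.3,0,0,0],
  [4.5,0,0,3.3,0,0,0],
])

```text
time_s: 8.87
tcp_pos: [563.1, -154.0, 26.3]
orientation: [-180.0, -0.0, -55.2]
ft_force: [0.1, -0.6, 0.2]
finger_gap: 44.1
```

apply_moves([
  [4.5,0,0,0,0,0,0],
  [4.5,0,0,-3,0,0,0],
  [4.5,0,0,-6,0,0,0],
  [4.5,0,0,-9,0,0,0],
  [4.5,0,0,-12,0,0,0],
  [4.5,0,0,-14,0,0,0],
  [4.5,0,0,-14,0,0,0],
  [4.5,0,0,-14,0,0,0],
])

```text
time_s: 9.53
tcp_pos: [563.5, -153.9, 167.3]
orientation: [-179.8, -0.1, -55.2]
ft_force: [-0.2, -0.4, -0.1]
finger_gap: 45.2
```

```bash
python3 look.py pics/d3.png
```

```text
[ 563.52521641 -153.92955614  167.34610755] [-1.79840845e+02 -9.14052558e-02 -5.52278704e+01] [-0.22995032 -0.41616182 -0.11243131] 45.23872860716095
```

View pics/d3.png

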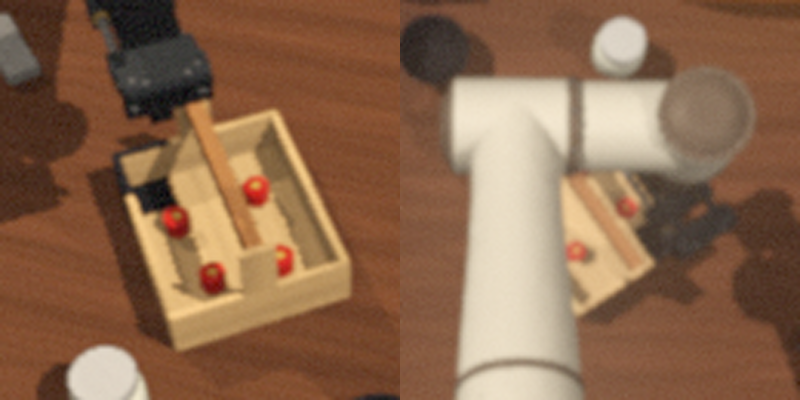

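The pull lies flat in the carrier at (175,220) in the scene view, with the other three in place and the carrier unmoved. Next I'll turn 90° and centre over the bar.

apply_moves([
  [6,-4.8,-4.2,0,0,0,1.0],
  [6,-4.8,-4.2,0,0,0,1.0],
  [6,-4.8,-4.2,0,0,0,1.0],
  [6,-4.8,-4.2,0,0,0,1.0],
  [6,-4.8,-4.2,0,0,0,1.0],
  [6,-4.8,-4.2,0,0,0,1.0],
  [6,-4.8,-4.2,0,0,0,1.0],
  [6,-4.8,-4.2,0,0,0,1.0],
  [6,-4.8,-4.2,0,0,0,1.0],
  [6,-4.8,-4.2,0,0,0,1.0],
])

```text
time_s: 10.47
tcp_pos: [569.3, -90.7, 164.5]
orientation: [179.9, -0.1, -112.4]
ft_force: [-0.9, 0.1, 0.6]
finger_gap: 60.0
```

apply_moves([
  [6,0,0,0,0,0,0.571],
  [6,0,0,0,0,0,0.571],
  [6,0,0,0,0,0,0.571],
  [6,0,0,0,0,0,0.571],
  [6,0,0,0,0,0,0.571],
  [6,0,0,0,0,0,0.571],
  [6,0,0,3,0,0,0.571],
  [6,0,0,5,0,0,0.571],
  [6,0,0,5,0,0,0.571],
  [6,0,0,5,0,0,0.571],
])

```text
time_s: 11.3
tcp_pos: [569.3, -90.9, 115.0]
orientation: [179.9, -0.2, -145.1]
ft_force: [-0.4, -1.0, 1.0]
finger_gap: 59.9
```

```bash
python3 look.py pics/d4.png; python3 - <<'E'
from h import *
im=np.load("scene_L.npy");d=np.load("scene_Ld.npy");W=world("scene",d)
b=(W[...,0]>440)&(W[...,0]<720)&(W[...,1]>-220)&(W[...,1]<20)&(d>0)&(W[...,2]>46)&(W[...,2]<62)
print(cv2.minAreaRect(W[b][:,:2].astype(np.float32)))
E
```

```text
[569.3190369  -90.90631124 115.03146958] [ 1.79940072e+02 -1.65052823e-01 -1.45076944e+02] [-0.44731829 -1.0430152   0.95248279] 59.91756882709577
((560.7418823242188, -94.79573059082031), (225.67108154296875, 181.23683166503906), 35.29151916503906)
```

View pics/d4.png

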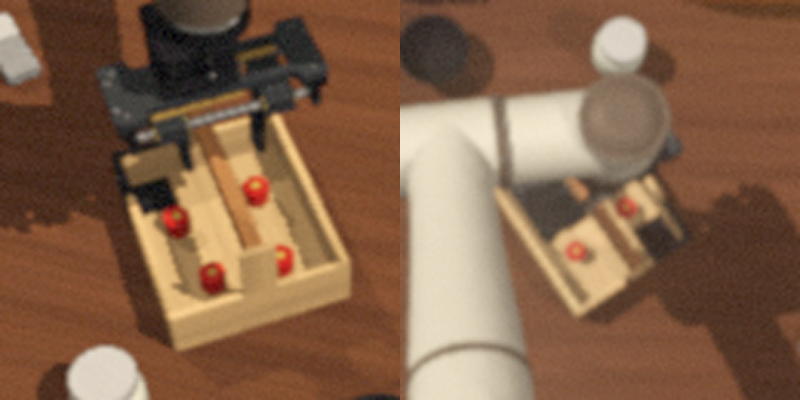

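The fingers straddle the bar in the scene view, at (185,160) and (258,148) with the bar between them. I'll descend 59 mm and close.

apply_moves([
  [6,0,0,2,0,0,0],
  [6,0,0,4,0,0,0],
  [6,0,0,5.5,0,0,0],
  [6,0,0,5.9,0,0,0],
  [6,0,0,5.9,0,0,0],
  [6,0,0,5.9,0,0,0],
])

```text
time_s: 11.9
tcp_pos: [571.3, -90.7, 58.4]
orientation: [-179.9, 0.1, -145.2]
ft_force: [0.1, -0.8, 0.2]
finger_gap: 59.7
```

apply_moves([
  [0,0,0,0,0,0,0],
  [0,0,0,0,0,0,0],
  [0,0,0,0,0,0,0],
  [0,0,0,0,0,0,0],
  [0,0,0,0,0,0,0],
  [0,0,0,0,0,0,0],
  [0,0,0,0,0,0,0],
  [0,0,0,0,0,0,0],
  [0,0,0,0,0,0,0],
  [0,0,0,0,0,0,0],
])

```text
time_s: 12.73
tcp_pos: [570.0, -90.6, 57.0]
orientation: [180.0, -0.0, -145.2]
ft_force: [0.6, -0.1, 0.4]
finger_gap: 17.9
```

```bash
python3 look.py pics/d5.png
```

```text
[569.96021725 -90.61448518  56.95191533] [ 1.79995211e+02 -9.89097810e-03 -1.45225749e+02] [ 0.56515705 -0.11180548  0.35408405] 17.863944362072978
```

View pics/d5.png

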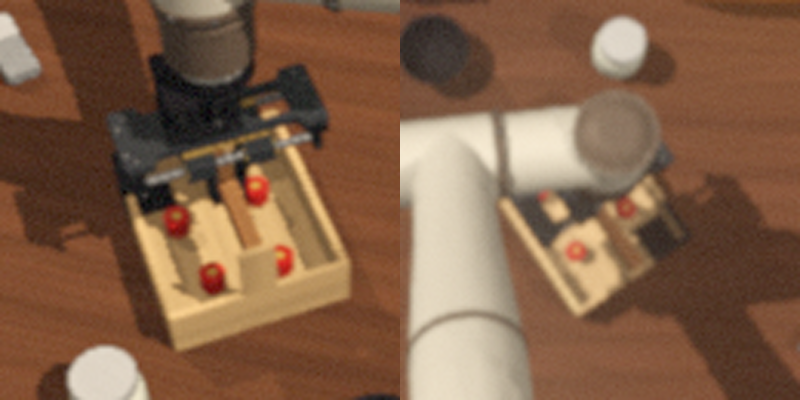

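The bar is gripped at 17.9 mm. I'll lift gently.

apply_moves([
  [0,0,0,-0.5,0,0,0],
  [0,0,0,-1.5,0,0,0],
  [0,0,0,-3,0,0,0],
  [0,0,0,-5,0,0,0],
  [0,0,0,-7.5,0,0,0],
  [0,0,0,-10,0,0,0],
  [0,0,0,-12.5,0,0,0],
  [0,0,0,-14,0,0,0],
  [0,0,0,-15,0,0,0],
  [0,0,0,-15,0,0,0],
])

```text
time_s: 13.67
tcp_pos: [571.0, -90.6, 209.5]
orientation: [-179.9, 0.2, -145.2]
ft_force: [-0.2, 0.7, -3.9]
finger_gap: 17.5
```

apply_moves([
  [0,0,0,-1,0,0,0],
  [0,0,0,-3,0,0,0],
  [0,0,0,-5,0,0,0],
  [0,0,0,-6,0,0,0],
  [0,0,0,-6,0,0,0],
  [0,0,0,-6,0,0,0],
  [0,0,0,-6,0,0,0],
])

```text
time_s: 14.25
tcp_pos: [568.9, -90.3, 264.9]
orientation: [179.8, -0.2, -145.2]
ft_force: [0.1, 0.8, -4.4]
finger_gap: 17.5
```

```bash
sed -i 's/\[565,-120,60\]/[565,-120,240 if len(sys.argv)>2 else 60]/' look.py; python3 look.py pics/d6.png 1
```

```text
[568.87928849 -90.34853591 264.88960883] [ 1.79840454e+02 -1.63724216e-01 -1.45247883e+02] [ 0.06612359  0.8458984  -4.4122457 ] 17.510804963350246
```

View pics/d6.png

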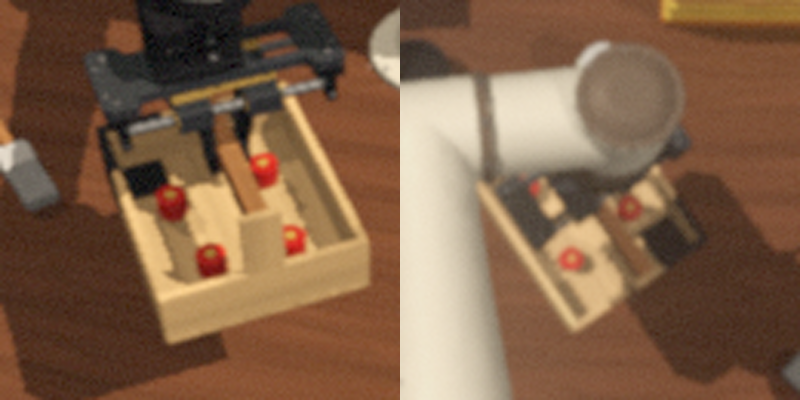

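The carrier hangs level, with all four pulls visible inside. I'll tilt about tool (-x,-y) in steps so the black corner goes lowest.

apply_moves([
  [0,0,0,0,-0.02,-0.02,0],
  [0,0,0,0,-0.05,-0.05,0],
  [0,0,0,0,-0.08,-0.08,0],
  [0,0,0,0,-0.11,-0.11,0],
  [0,0,0,0,-0.14,-0.14,0],
  [0,0,0,0,-0.17,-0.17,0],
  [0,0,0,0,-0.19,-0.19,0],
  [0,0,0,0,-0.2,-0.2,0],
  [0,0,0,0,-0.2,-0.2,0],
  [0,0,0,0,-0.2,-0.2,0],
])

```text
time_s: 15.18
tcp_pos: [569.7, -90.9, 266.3]
orientation: [168.4, 11.3, -146.4]
ft_force: [-0.4, -0.8, -4.7]
finger_gap: 17.5
```

```bash
python3 look.py pics/d7.png 1
```

```text
[569.72842553 -90.92432855 266.28979863] [ 168.37575059   11.28821778 -146.41633375] [-0.36242726 -0.80684575 -4.72285989] 17.48384749035965
```

View pics/d7.png

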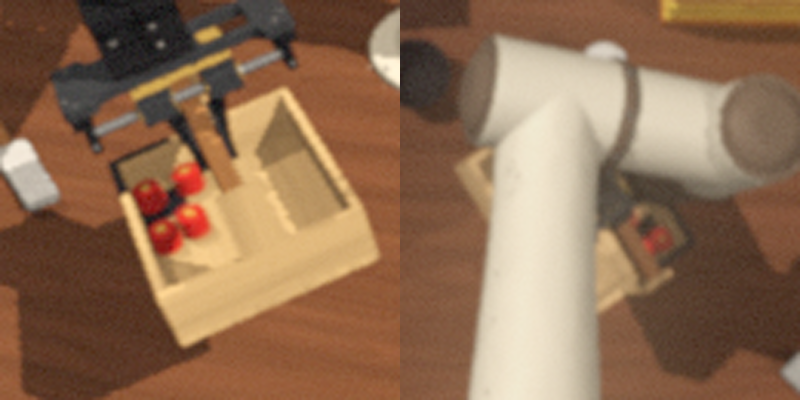

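All four pulls have already run towards the black corner. I'll tilt further.

apply_moves([
  [0,0,0,0,-0.02,-0.02,0],
  [0,0,0,0,-0.05,-0.05,0],
  [0,0,0,0,-0.08,-0.08,0],
  [0,0,0,0,-0.11,-0.11,0],
  [0,0,0,0,-0.14,-0.14,0],
  [0,0,0,0,-0.17,-0.17,0],
  [0,0,0,0,-0.18,-0.19,0],
  [0,0,0,0,-0.18,-0.2,0],
  [0,0,0,0,-0.18,-0.2,0],
  [0,0,0,0,-0.18,-0.2,0],
])

```text
time_s: 16.12
tcp_pos: [569.9, -90.5, 267.2]
orientation: [157.1, 22.3, -149.9]
ft_force: [0.5, 0.4, -4.2]
finger_gap: 17.7
```

apply_moves([
  [0,0,0,0,0,0,0],
  [0,0,0,0,0,0,0],
  [0,0,0,0,0,0,0],
  [0,0,0,0,0,0,0],
  [0,0,0,0,0,0,0],
  [0,0,0,0,0,0,0],
  [0,0,0,0,0,0,0],
  [0,0,0,0,0,0,0],
  [0,0,0,0,0,0,0],
  [0,0,0,0,0,0,0],
])

```text
time_s: 16.95
tcp_pos: [570.0, -90.7, 266.9]
orientation: [157.0, 22.3, -149.9]
ft_force: [-0.1, 0.2, -4.4]
finger_gap: 17.9
```

```bash
python3 look.py pics/d8.png 1; python3 - <<'E'
from h import *
im=np.load("scene_L.npy");d=np.load("scene_Ld.npy");W=world("scene",d)
h=cv2.cvtColor(im,cv2.COLOR_RGB2HSV)
k,l,s,c=cv2.connectedComponentsWithStats(red(im))
for i in range(1,k):
    if s[i,4]>10: print("red",c[i].round(1),s[i,4],np.median(W[(l==i)],0).round(1),W[l==i].min(0).round(),W[l==i].max(0).round())
# wood points of carrier & lowest
b=(d>0)&(W[...,0]>400)&(W[...,0]<720)&(W[...,1]>-300)&(W[...,1]<60)&(W[...,2]>60)&(W[...,2]<240)
print("z range above bench", np.percentile(W[b][:,2],[0,1,5,50,99]).round())
# floor normal: bright wood region, sample via pixels printed
np.save("W.npy",W)
E
```

```text
[570.00191311 -90.68580844 266.90332686] [ 157.0045607    22.30455604 -149.94843043] [-0.09477814  0.22284879 -4.41839284] 17.88187886259853
red [199.6 157.1] 167 [ 553.6 -140.2  193. ] [ 521. -182.  171.] [ 588. -128.  207.]
z range above bench [165. 174. 181. 205. 239.]
```

View pics/d8.png

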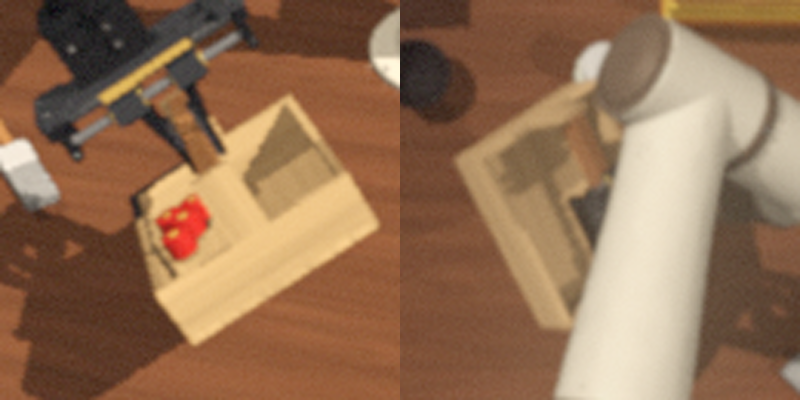

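The pulls are clustered at (185,225) in the scene view. I'll measure the real lean from plane fits on the floor and the +x end wall.

```bash
python3 - <<'E'
from h import *
from mv import rot
W=np.load("W.npy"); u,v=proj("scene",[565,-120,240]).astype(int); s=130/400
def fit(poly):
    m=np.zeros((384,512),np.uint8); cv2.fillPoly(m,[np.array([[u-65+x*s,v-65+y*s] for x,y in poly]).round().astype(int)],1)
    P=W[m>0]; 
    for _ in range(3):
        c=np.median(P,0); U,S,V=np.linalg.svd(P-P.mean(0)); r=(P-P.mean(0))@V[2]; P=P[abs(r)<2.5*max(r.std(),1)]
    n=V[2]; return n*np.sign(n[2]),P.mean(0),len(P),r.std()
fx=fit([(185,310),(355,200),(370,225),(200,335)]); ff=fit([(205,200),(225,175),(262,225),(240,240)])
print("endwall normal",fx,"floor normal",ff)
R0=rot(ctrl.observe()["orientation"]).as_matrix(); print("tool carrier axes x",-R0[:,0],"y",R0[:,1],"z",-R0[:,2])
print("lean deg", np.degrees(np.arccos(ff[0][2])), np.degrees(np.arcsin(fx[0][2])))
cx=-R0[:,0];cy=R0[:,1];cz=-R0[:,2]
# with tool axes: bar grip at real tip+19 along -toolz
g=np.array([570,-90.7,267])+cz*(29+19); o=g-12*cx-105*cz; bc=o-103*cx-83*cy+7*cz
print("origin",o,"black corner",bc)
im=np.load("scene_L.npy");P=W[red(im)>0]
print("red dist max",np.percentile(np.linalg.norm(P-bc,axis=1),[0,50,95,100]))
q=(P-o)@np.c_[cx,cy,cz]; print("red in carrier",q.min(0).round(),q.max(0).round())
E
```

```text
endwall normal (array([-0.45379332, -0.67359186,  0.58339149]), array([653.83094683, -21.18840543, 274.12879846]), 684, np.float64(7.315071276959977)) floor normal (array([0.79597365, 0.47415714, 0.37629901]), array([645.97821147, -56.44839711, 323.99580028]), 189, np.float64(1.523889959396658))
tool carrier axes x [0.80075711 0.46334835 0.37960026] y [-0.58938854  0.72250756  0.36139171] z [-0.10681381 -0.51311902  0.85164528]
lean deg 67.89537736829884 35.68943699194306
origin [566.47930162 -67.01239589 213.90101607] black corner [ 532.17287156 -178.29723652  150.76819494]
red dist max [20.15073792 63.59409849 80.88853132 83.58300994]
red in carrier [-97. -79.   8.] [-23. -36.  30.]
```

```bash
python3 - <<'E'
from h import *
a=np.load("scene_L.npy");im,d=optics.get_image("scene")
print(cv2.moments(red(a))["m10"]/red(a).sum(),cv2.moments(red(im))["m10"]/red(im).sum(),red(a).sum(),red(im).sum())
cv2.imwrite("pics/e.png",cv2.resize(im[130:185,165:235,::-1],None,fx=10,fy=10,interpolation=2))
E
```

```text
199.62874251497007 199.6158536585366 167 164
```

View pics/e.png

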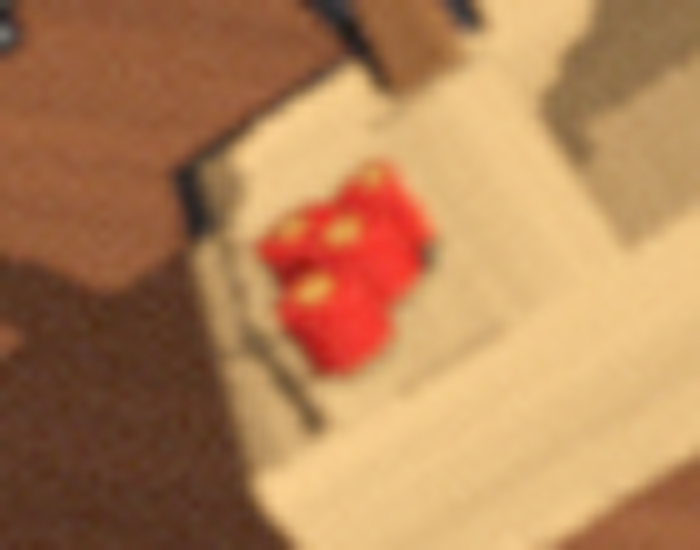

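Four brass dots are visible, at (290,228), (345,230), (375,178) and (315,290). The pulls are clustered, lie flat and have not moved between frames, so I'll hand in.

```bash
python3 -c "
from workcell import ctrl
print(ctrl.job_done())"
```

```text
the job is handed in; nothing more can be done
None
```

I dropped the red pull into the carrier while it stood on the bench. Then I lifted the carrier by its bar, tipped it so the black corner is lowest, and handed the job in with the arm holding it still at about 17 s of the 51 s allowed.

**Last checks:**
- **Grip:** the opening reads 17.9 mm on the 18 mm bar.
- **Tilt:** the carrier leans about 32° in total. Its x and y axes rise about 22° and 21°. A plane fit on the end wall matched the tool's tilt, so the carrier has not slipped in the grip.
- **Height:** the black corner is about 150 mm above the bench.
- **Pulls:** all four brass dots are visible in the corner. The red surface is at most 84 mm from the corner, against a limit of 115 mm, and did not move between two pictures.
- **Bystanders:** the arm pressed on none of them as far as the force readings show. I did not measure their positions again at the end.

**Disagreements:**
- **Fingertip height:** depth showed the fingertips about 28 mm higher than the reported TCP. I worked to that measured offset, and both grips held.
- **Wall fit:** one of the two plane fits landed on the wrong carrier surface and scattered by about 7 mm. I did not use it.

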